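# Prop the care box's lid open on its long stay

## Robot

A 6-joint arm with a two-finger parallel gripper is mounted at the origin on the work surface. World frame = base frame: x ahead of the robot, y to its left, z up, the work surface at z = 0. Lengths are in m, angles in rad, forces in N, time in s.
With the tool pointing down it reaches from about 0.25 to 0.775 m from the base axis. Payload 4 kg.
Tool frame: the origin (TCP) lies on the centre line of the jaws, within the pads' length; the fingertips stand 25 mm ahead of it and the grasp point (between the pads) lies 6 mm ahead of it; z points along the fingers, y is the line along which they close (so a half turn about z gives the same grasp; the last joint's range is limited). The gripper opens to 94 mm and grips with 3 to 60 N. Pads are 16 mm wide; open, the fingers measure 119 mm over their backs; the gripper's body (75 mm by 177 mm) begins 78 mm behind the grasp point.
Start: joints at [-1.245, 0.087, 1.371, -0, 1.684, -0.103], TCP at [0.229, -0.5, 0.231] pointing down, gripper open.
Joint ranges: [-3.1, 3.1], [-0.76, 2.03], [0.27, 2.55], [-1.08, 4.22], [0.17, 2.65], [-2.57, 2.57]. Speed limits (rad/s): [2.79, 2.79, 3.14, 3.14, 3.14, 3.14].

## Interface

Orientations are given as [roll, pitch, yaw] about the fixed x, y, z axes, in that order (R = Rz(yaw) Ry(pitch) Rx(roll)).
In Python, from bench import robot, imaging gives the robot as it stands. The module is installed in compiled form; this text tells all that it offers.
- The arm moves only by the tool drive_tool, never from a script. Its argument "series" is a list of rows, each a list of 3 entries, a list of its own where there are three numbers: the finger opening in m, from 0 to 0.094, then the shift along the tool's x, y, z in m, then the turn, a rotation vector about the tool's x, y, z in rad. A call has 1 to 5 rows; each row is the pose to reach, as a shift and turn from the pose commanded when the call began, along the tool's axes at that moment; what a row does not reach only later rows make up. A row lasts 1/8 s, in which the tool goes at most 62.5 mm and 10.7 degrees, less where a joint would pass 70% of its speed; a pose out of reach is approached as far as the arm can. A call with a gripper value outside its range is refused whole. The fingers move at their own pace and stop on an object; the grip force is fixed at half the most. Time passes only in rows, so rows that repeat a pose let the fingers close. It gives the time, the measured TCP pose, the force, the opening and the grip force at its end, in the units of the state.
- robot.get_obs(): the state, without advancing time (a new reading comes with each control period).
- imaging.snapshot(name): name is "side" or "top"; returns the picture (420x560x3 uint8, red, green, blue); there is no depth.
- imaging.get_calibration(name): a dict with "intrinsics" (3x3 intrinsics, pixels), "position" and "rotation" of the camera in the world. Camera axes: x right, y up, looking along -z (the intrinsics and any distortion apply to the point x, -y, -z); pixel columns grow to the right and rows downward; lengths in m; the calibration is good to about 2 mm. A picture is of the moment at which its call begins. get_calibration takes no time and is no camera call.
- robot.close_job(): hands the job in; it is judged then, once.
The state is a dict: "time": time; "joint_positions": joint angles; "qvel": joint speeds; "joint_torque": joint torques, N m; "tool_pos": TCP position; "ee_rot": TCP orientation; "wrist_force": force on the tool from outside, world axes, zero at the start; "wrist_torque": the same for the moment, N m; "width": finger opening in m; "finger_force": force on a finger pad.
Only numpy, scipy, OpenCV 4.12 (cv2) and the standard library are available. Lean on these libraries where they do the work, as an engineer would, in place of code of your own. Each camera call takes 0.05 s, during which the arm holds its last target. There are 200 camera calls.

## Task

The lid of the white care box on the changing table is leaning right back. Swing up the box's long yellow stay as far as it goes and let go, leave the short grey stay folded down, and then bring the lid forward so that it comes down and rests propped half open on the yellow stay.

Things in the scene. Friction and masses are not known exactly. Their poses are not given: they have to be found in the camera images.
- box: White open box fixed to the table, 220 (its x) by 200 mm (its y). Origin: centre of its underside, z up. Front at -x; hinge wall at +x. Walls 8 mm thick: front and hinge walls 85 mm high, side walls (mid-thickness at y = +-96 mm) only 55 mm. A stay lies folded on each side wall, yellow on one, grey on the other: sides vary. Contents under 45 mm high, 50 mm or more inside the side walls.
- lid (a joint): Brown lid's angle, rad: 0 shut, pi/2 upright, 2.0 its stop, where it leans back at the start. Flat board 220 mm from hinge to free edge, 216 wide, 8 thick, about 0.25 kg. Hinge line along box y at box x = 110, z = 87 mm, in the underside's plane. Soft-closing: once past upright it sinks slowly to the front by itself (about 2 s) until something stops it. Rests at about 0.8 on the raised long stay.
- lid_edge (a point): Middle of the lid's free edge, half-way through its thickness. Axes of the lid: +x points from this edge to the hinge, y runs along the edge, z out of the upper (outer) face, which faces away from the box's front while the lid leans back. The underside carries a pale panel, the outer face is plain brown.
- long_stay (a joint): Angle of the long yellow stay, rad: 0 folded along the side wall's top, pointing to the hinge side; grows as the free end swings up and over towards the box's front; 1.13 its stop (up, leaning towards the hinge). Pivot axis along box y at box x = -90, z = 68, y = +96 or -96 mm. Bar 8 mm thick; stays where it is left; swinging it takes under 1 N.
- long_knob (a point): Centre of the yellow knob at the long stay's free end, 155 mm from its pivot: a cylinder 16 mm in diameter, 20 mm long along box y. Pinch its flat ends from above; it turns between the pads, so the tool can stay upright while the stay swings. Folded, its centre is 68 mm above the table and 13 mm above the side wall's top.
- short_stay (a joint): Angle of the short grey stay (grey knob 90 mm from its pivot) on the opposite side wall, pivot at the same box x and z; rad, 0 folded, 1.13 up. To be left folded.

How it is judged:
On the way:
1. the long yellow stay is swung up (beyond 0.95 rad) while the lid is still leaning back or upright (beyond 1.4 rad) (value of joint long_stay above 0.95 rad and value of joint lid above 1.4 rad), for 0.2 s.
At the end, for the whole second after the job is handed in: The long yellow stay is up (beyond 0.95 rad), the lid rests on it at rest between 0.68 and 0.95 rad, and the short grey stay is folded (below 0.25 rad) (value of joint long_stay above 0.95 rad and value of joint lid between 0.68 and 0.95 rad and velocity of joint lid between -0.05 and 0.05 rad/s and value of joint short_stay below 0.25 rad); the robot touches nothing.
It fails at once if the short grey stay is swung up beyond 0.35 rad (value of joint short_stay above 0.35 rad).
It also fails if it takes over 54 s, if anything falls off the work surface, if the arm or the gripper's body presses on something with over 40 N, if the wrist force passes 120 N, or if a joint passes its speed limit or range.

## Working session

There is one attempt and no reset: what is moved stays moved. The work goes in short steps, Python scripts to look and compute and a tool call to move; the robot and the scene stay as the last step left them, time stands still between calls to the robot, and variables do not carry over. Pictures are saved under pics/ and viewed, at most 10 in all, crops included, and the job is handed in when it is done.

Besides the shell and the picture viewer there is one more tool, called after "Emit:" as name(argument=value, ...) on one line, values as JSON. drive_tool: Moves the arm, as the interface text tells. Its arguments: {"type":"object","properties":{"series":{"type":"array"}},"required":["series"]}

```bash
mkdir -p pics; python3 - <<'E'
from bench import robot, imaging
import cv2,numpy as np
np.set_printoptions(precision=4,suppress=True)
for n in("side","top"):
    im=imaging.snapshot(n);cv2.imwrite(f"pics/{n}0.png",im[:,:,::-1]);np.save(f"pics/{n}0.npy",im)
    print(imaging.get_calibration(n))
o=robot.get_obs();print(o)
E
```

```text
{'intrinsics': array([[381.8617,   0.    , 276.829 ],
       [  0.    , 381.8617, 208.2688],
       [  0.    ,   0.    ,   1.    ]]), 'position': array([0.3466, 0.5255, 0.5062]), 'rotation': array([ 0.8834,  0.0192, -2.7112])}
{'intrinsics': array([[502.3707,   0.    , 277.2577],
       [  0.    , 502.3707, 211.4531],
       [  0.    ,   0.    ,   1.    ]]), 'position': array([0.4503, 0.0972, 0.878 ]), 'rotation': array([ 0.1337, -0.008 , -1.5403])}
{'time': 0.1, 'joint_positions': array([-1.2451,  0.0879,  1.3721, -0.    ,  1.6836, -0.1031]), 'qvel': array([ 0.0005, -0.0019, -0.0044, -0.0012, -0.0006, -0.0009]), 'joint_torque': array([  0.0021, -34.125 , -30.3303,   0.0719,   0.0304,  -0.0001]), 'tool_pos': array([ 0.2285, -0.4998,  0.2294]), 'ee_rot': array([-3.1396, -0.0002,  0.4288]), 'wrist_force': array([1.0193, 0.2594, 0.3427]), 'wrist_torque': array([-0.0013,  0.0118, -0.0046]), 'finger_force': 0.0, 'width': 0.09391396816479787}
```

View pics/top0.png

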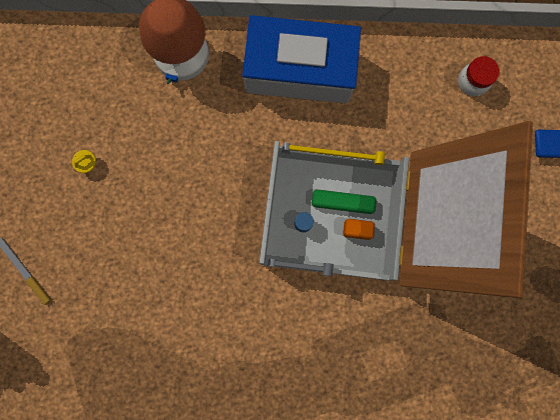

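View pics/side0.png

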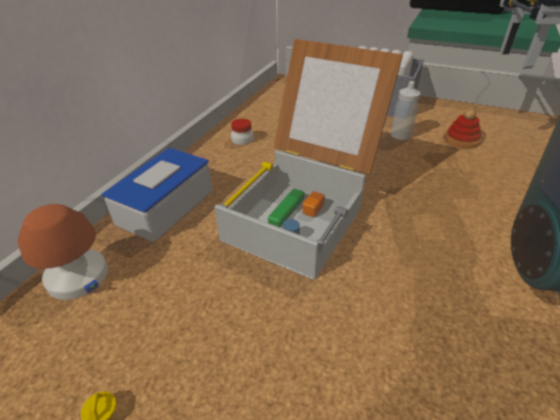

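The top view shows the box front to the image left. The yellow knob is near (380,157), its pivot near (287,149), and the grey knob near (328,268). The lid leans right, with its free edge from (530,123) to (520,296). The side view confirms this: yellow knob at about (268,167), lid free edge from (293,42) to (399,54).

```bash
cat >h.py <<'E'
from bench import robot, imaging
import cv2,numpy as np
from scipy.spatial.transform import Rotation as R
np.set_printoptions(precision=4,suppress=True)
def ray(n,uv):
    c=imaging.get_calibration(n);K=c['intrinsics']
    d=np.linalg.solve(K,[uv[0],uv[1],1.])*[1,-1,-1]
    return c['position'],R.from_euler('xyz',c['rotation']).apply(d)
def onz(n,uv,z):
    p,d=ray(n,uv);return p+d*(z-p[2])/d[2]
def tri(a,b):
    (p,d),(q,e)=ray('top',a),ray('side',b)
    s=np.linalg.lstsq(np.c_[d,-e],q-p,rcond=None)[0]
    A,B=p+s[0]*d,q+s[1]*e;return (A+B)/2,np.linalg.norm(A-B)
def yellow(im,roi):
    h=cv2.cvtColor(im,cv2.COLOR_RGB2HSV);m=cv2.inRange(h,(22,180,90),(34,255,255))
    k=np.zeros_like(m);x0,y0,x1,y1=roi;k[y0:y1,x0:x1]=m[y0:y1,x0:x1];return k
E
python3 - <<'E'
from h import *
t=np.load('pics/top0.npy');s=np.load('pics/side0.npy')
for im,roi in((t,(270,130,400,175)),(s,(215,150,290,215))):
    k=yellow(im,roi);v,u=np.nonzero(k);print(u.min(),u.max(),v.min(),v.max())
    o=cv2.morphologyEx(k,cv2.MORPH_OPEN,np.ones((7,7)));v,u=np.nonzero(o);print('knob',len(u),u.mean(),v.mean())
for n,uv,z in(('ky',(380,157),.068),('piv',(288,149),.068),('kg',(328,269),.068),('fl top',(276,142),.085),('fr',(262,264),.085),('hl',(409,156),.085),('hr',(399,279),.085)):print(n,onz('top',uv,z))
print(tri((380,157),(267,167)))
print('lid',tri((531,123),(293,42)),tri((521,296),(399,54)))
E
python3 - <<'E'
import cv2
a=cv2.imread('pics/top0.png')[120:300,250:420];b=cv2.imread('pics/side0.png')[145:275,205:375]
a=cv2.resize(a,None,fx=2.35,fy=2.35*1,interpolation=2);b=cv2.resize(b,None,fx=2.35,fy=2.35,interpolation=2)
b=cv2.copyMakeBorder(b,0,a.shape[0]-b.shape[0],0,0,0)
cv2.imwrite('pics/crop.png',cv2.hconcat([a,b]))
E
```

```text
289 384 145 163
knob 98 379.0408163265306 157.05102040816325
225 271 162 204
knob 0 nan nan
ky [ 0.6556 -0.073   0.068 ]
piv [0.6642 0.0795 0.068 ]
kg [0.4689 0.0099 0.068 ]
fl top [0.6708 0.0997 0.085 ]
fr [0.4732 0.1156 0.085 ]
hl [ 0.6545 -0.1164  0.085 ]
hr [ 0.4564 -0.0998  0.085 ]
(array([ 0.655 , -0.0738,  0.066 ]), np.float64(0.00240094200325143))
lid (array([ 0.6538, -0.2158,  0.2775]), np.float64(0.004161635779568125)) (array([ 0.4416, -0.1923,  0.2854]), np.float64(0.004292666460675722))<stdin>:5: RuntimeWarning: Mean of empty slice.
  ret = ret.dtype.type(ret / rcount)
```

View pics/crop.png

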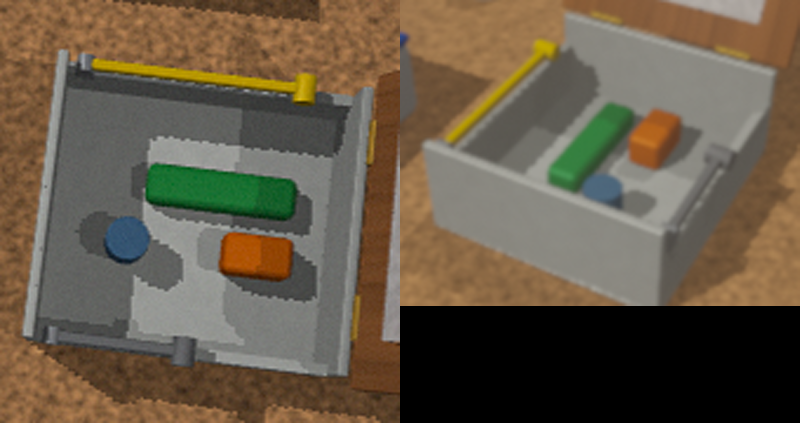

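The box centre is about (0.564, 0.000), with box x along world angle -1.649 rad. The yellow stay is on box +y, and its knob is at (0.655, -0.073, 0.068). The target tool yaw is 1.493, which lines tool y up with box y. I'll move up and around the lid first.

Emit:
drive_tool(series=[[0.06,[0.235,-0.2,-0.15],[0,0,-1.064]],[0.06,[0.235,-0.2,-0.15],[0,0,-1.064]],[0.06,[0.235,-0.2,-0.15],[0,0,-1.064]],[0.06,[0.235,-0.2,-0.15],[0,0,-1.064]],[0.06,[0.235,-0.2,-0.15],[0,0,-1.064]]])

```text
time: 0.72
tool_pos: [0.3479, -0.2437, 0.3675]
ee_rot: [-3.141, -0.0, 1.372]
wrist_force: [0.2, -0.7, -0.8]
width: 0.0602
finger_force: 0.0
```

Emit:
drive_tool(series=[[0.06,[0.225,0.265,0.03],[0,0,-0.125]],[0.06,[0.225,0.265,0.03],[0,0,-0.125]],[0.06,[0.225,0.265,0.03],[0,0,-0.125]],[0.06,[0.225,0.265,0.03],[0,0,-0.125]],[0.06,[0.225,0.265,0.03],[0,0,-0.125]]])

```text
time: 1.35
tool_pos: [0.6224, -0.0951, 0.3394]
ee_rot: [-3.141, 0.0, 1.492]
wrist_force: [0.0, -0.9, -0.0]
width: 0.0599
finger_force: 0.0
```

Emit:
drive_tool(series=[[0.044,[0,0,0],[0,0,0]]])

```text
time: 1.48
tool_pos: [0.6234, -0.0939, 0.3341]
ee_rot: [-3.133, -0.002, 1.496]
wrist_force: [-0.8, -0.9, -0.2]
width: 0.0532
finger_force: 0.0
```

```bash
cat >>h.py <<'E'
def go(p,yaw=1.493,pitch=None):
    o=robot.get_obs();T=R.from_euler('xyz',o['ee_rot']);G=R.from_euler('xyz',[np.pi,0,yaw])
    print('t',o['time'],'tcp',o['tool_pos'],o['ee_rot'],'F',o['wrist_force'],'w',o['width'])
    print('shift',T.inv().apply(np.array(p)-o['tool_pos']),'turn',(T.inv()*G).as_rotvec())
E
python3 -c "
from h import *
go([.655,-.073,.080])"
```

```text
t 1.475 tcp [ 0.6234 -0.0939  0.3341] [-3.1329 -0.002   1.496 ] F [-0.7559 -0.9132 -0.2325] w 0.05323901007528812
shift [0.0227 0.0322 0.2539] turn [-0.0087 -0.002   0.003 ]
```

Emit:
drive_tool(series=[[0.044,[0.023,0.032,0.05],[0,0,0]],[0.044,[0.023,0.032,0.1],[0,0,0]],[0.044,[0.023,0.032,0.16],[0,0,0]],[0.044,[0.023,0.032,0.19],[0,0,0]],[0.044,[0.023,0.032,0.19],[0,0,0]]])

```text
time: 2.1
tool_pos: [0.6519, -0.0764, 0.1468]
ee_rot: [-3.134, -0.001, 1.49]
wrist_force: [-0.5, -0.9, 0.1]
width: 0.0439
finger_force: 0.0
```

```bash
python3 -c "
from h import *
go([.655,-.073,.078])
a=imaging.snapshot('top')[100:310,250:450];b=imaging.snapshot('side')[60:270,200:400]
cv2.imwrite('pics/c2.png',cv2.resize(cv2.hconcat([a,b]),None,fx=2,fy=2)[:,:,::-1])"
```

```text
t 2.1 tcp [ 0.6519 -0.0764  0.1468] [-3.1342 -0.0005  1.4904] F [-0.4542 -0.9409  0.0747] w 0.04394820198338952
shift [0.0036 0.0033 0.0688] turn [-0.0074 -0.0005 -0.0026]
```

View pics/c2.png

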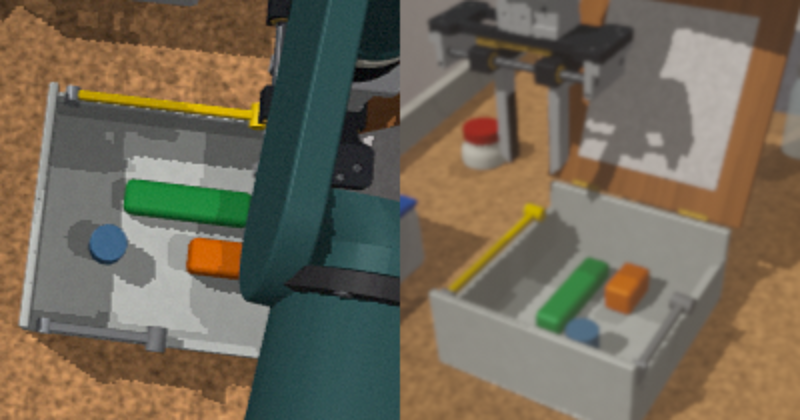

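The fingers, with tips near (510,160) and (560,172), straddle the yellow knob at (535,210). I'll descend and close.

Emit:
drive_tool(series=[[0.044,[0.002,0.003,0.04],[0,0,0]],[0.044,[0.003,0.003,0.068],[0,0,0]],[0.044,[0.003,0.003,0.068],[0,0,0]],[0.044,[0.003,0.003,0.068],[0,0,0]]])

```text
time: 2.7
tool_pos: [0.6595, -0.0739, 0.0857]
ee_rot: [3.136, 0.001, 1.491]
wrist_force: [0.1, -0.9, 0.4]
width: 0.044
finger_force: 0.0
```

Emit:
drive_tool(series=[[0.016,[0,0,0],[0,0,0]],[0.016,[0,0,0],[0,0,0]],[0.016,[0,0,0],[0,0,0]],[0.016,[0,0,0],[0,0,0]]])

```text
time: 3.2
tool_pos: [0.6548, -0.0733, 0.0823]
ee_rot: [-3.134, 0.0, 1.491]
wrist_force: [-8.3, -0.5, 4.4]
width: 0.0198
finger_force: 30.0
```

```bash
python3 -c "
from h import *
go([.655,-.073,.078])
a=imaging.snapshot('top')[100:310,250:450];b=imaging.snapshot('side')[60:270,200:400]
cv2.imwrite('pics/c3.png',cv2.resize(cv2.hconcat([a,b]),None,fx=2,fy=2)[:,:,::-1])"
```

```text
t 3.2 tcp [ 0.6548 -0.0733  0.0823] [-3.134   0.0004  1.4908] F [-8.291  -0.4501  4.4047] w 0.019792077720932135
shift [0.0004 0.0002 0.0043] turn [-0.0076  0.0004 -0.0022]
```

View pics/c3.png

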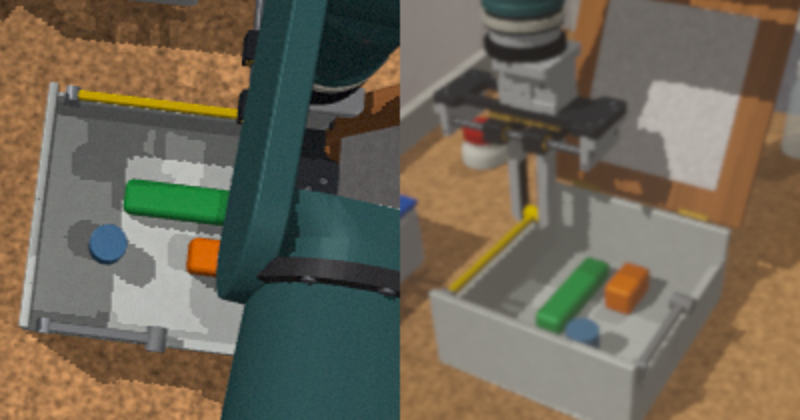

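The knob is gripped: the width is 19.8 mm and the fingers are on it at about (530,212). Next I'll swing it along the arc.

Emit:
drive_tool(series=[[0.016,[0.002,0,-0.023],[0,0,0]],[0.016,[0.007,0,-0.046],[0,0,0]],[0.016,[0.015,0,-0.067],[0,0,0]],[0.016,[0.027,0,-0.0875],[0,0,0]],[0.016,[0.027,0,-0.0875],[0,0,0]]])

```text
time: 3.92
tool_pos: [0.6574, -0.0455, 0.1708]
ee_rot: [-3.136, 0.0, 1.492]
wrist_force: [-8.6, -0.9, 1.0]
width: 0.0199
finger_force: 30.0
```

Emit:
drive_tool(series=[[0.016,[0.0145,0,-0.018],[0,0,0]],[0.016,[0.031,0,-0.034],[0,0,0]],[0.016,[0.05,0,-0.0465],[0,0,0]],[0.016,[0.061,0,-0.0525],[0,0,0]],[0.016,[0.061,0,-0.0525],[0,0,0]]])

```text
time: 4.55
tool_pos: [0.6628, 0.0149, 0.2229]
ee_rot: [-3.137, 0.001, 1.492]
wrist_force: [-6.2, 0.0, 1.9]
width: 0.0198
finger_force: 30.0
```

```bash
python3 -c "
from h import *
go([.662,.016,.222])
b=imaging.snapshot('side')[40:290,180:430]
cv2.imwrite('pics/c4.png',cv2.resize(b,None,fx=2,fy=2)[:,:,::-1])"
```

```text
t 4.55 tcp [0.6628 0.0149 0.2229] [-3.1369  0.0013  1.4919] F [-6.2213  0.0207  1.8747] w 0.019770192340015248
shift [ 0.001  -0.0009  0.0009] turn [-0.0047  0.0013 -0.0011]
```

View pics/c4.png

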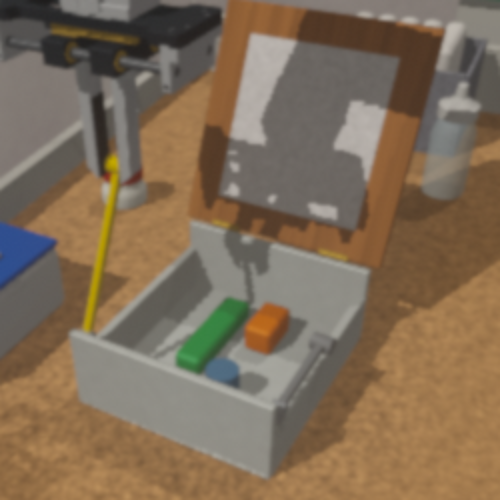

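The yellow stay is up at about 1.1 rad, with the knob held at crop (113,163). I'll nudge it to the stop, release it, and rise.

Emit:
drive_tool(series=[[0.016,[0.005,0,-0.002],[0,0,0]],[0.016,[0.005,0,-0.002],[0,0,0]],[0.044,[0.005,0,-0.002],[0,0,0]],[0.044,[0.005,0,-0.002],[0,0,0]],[0.044,[0.005,0,-0.002],[0,0,0]]])

```text
time: 5.22
tool_pos: [0.6655, 0.0195, 0.2243]
ee_rot: [3.141, -0.0, 1.491]
wrist_force: [-0.5, 0.6, 0.3]
width: 0.0432
finger_force: 0.0
```

Emit:
drive_tool(series=[[0.044,[0,0,-0.03],[0,0,0]],[0.044,[0,0,-0.08],[0,0,0]],[0.044,[0,0,-0.13],[0,0,0]],[0.044,[0,0,-0.18],[0,0,0]],[0.044,[0,0,-0.18],[0,0,0]]])

```text
time: 5.85
tool_pos: [0.666, 0.0195, 0.4107]
ee_rot: [3.13, -0.0, 1.491]
wrist_force: [-0.5, 0.5, -0.1]
width: 0.0441
finger_force: 0.0
```

```bash
python3 -c "
from h import *
go([.544,-.25,.40])
b=imaging.snapshot('side');k=yellow(b,(190,90,290,220));v,u=np.nonzero(k)
i=v.argmin();print(u.min(),u.max(),v.min(),v.max(),u[v<v.min()+8].mean())
c=imaging.get_calibration('side')
for th in(.9,.95,1.0,1.05,1.1,1.13):
    bx=-.09+.155*np.cos(th);p=np.array([.5637-.0779*bx+.997*.096,-.0002-.997*bx-.0779*.096,.068+.155*np.sin(th)])
    q=R.from_euler('xyz',c['rotation']).inv().apply(p-c['position'])*[1,-1,-1];q=c['intrinsics']@q;print(th,q[:2]/q[2])
"
```

```text
t 5.85 tcp [0.666  0.0195 0.4107] [ 3.1295 -0.0004  1.4915] F [-0.5045  0.5318 -0.0713] w 0.04413283701447117
shift [-0.2783 -0.1004  0.0094] turn [ 0.0121 -0.0003 -0.0015]
222 243 117 204 236.6551724137931
0.9 [247.3152 125.2366]
0.95 [245.248  124.2893]
1.0 [243.0798 123.5399]
1.05 [240.8137 122.9968]
1.1 [238.453  122.6682]
1.13 [236.9928 122.5774]
```

The stay is at its stop: the knob column of 236.7 matches 1.13 rad. Now I'll move over and behind the lid with the fingers closed.

Emit:
drive_tool(series=[[0.0,[-0.28,-0.1,0.0],[0,0,0]],[0.0,[-0.28,-0.1,0.0],[0,0,0]],[0.0,[-0.28,-0.1,0.0],[0,0,0]],[0.0,[-0.28,-0.1,0.0],[0,0,0]],[0.0,[-0.28,-0.1,0.0],[0,0,0]]])

```text
time: 6.52
tool_pos: [0.5418, -0.2538, 0.4013]
ee_rot: [-3.137, -0.002, 1.49]
wrist_force: [0.7, -0.6, 0.7]
width: 0.001
finger_force: 0.0
```

Emit:
drive_tool(series=[[0.0,[0,0,0],[0,0,0]],[0.0,[0,0,0],[0,0,0]]])

```text
time: 6.78
tool_pos: [0.5434, -0.2512, 0.4024]
ee_rot: [-3.139, -0.002, 1.492]
wrist_force: [0.1, 0.2, 0.3]
width: 0.0006
finger_force: 0.0
```

```bash
python3 -c "
from h import *
go([.544,-.252,.26])"
```

```text
t 6.775 tcp [ 0.5434 -0.2512  0.4024] [-3.1391 -0.0019  1.4916] F [0.0559 0.2102 0.3104] w 0.0005692090708015674
shift [-0.001   0.001   0.1424] turn [-0.0025 -0.0019 -0.0014]
```

Emit:
drive_tool(series=[[0.0,[0,0,0.04],[0,0,0]],[0.0,[0,0,0.09],[0,0,0]],[0.0,[0,0,0.135],[0,0,0]],[0.0,[0,0,0.14],[0,0,0]],[0.0,[0.012,0,0.14],[0,0,0]]])

```text
time: 7.4
tool_pos: [0.545, -0.239, 0.2651]
ee_rot: [3.141, 0.0, 1.492]
wrist_force: [-0.6, 0.2, 0.1]
width: 0.0006
finger_force: 0.0
```

Emit:
drive_tool(series=[[0.0,[0.012,0,0],[0,0,0]],[0.0,[0.024,0,0],[0,0,0]],[0.0,[0.036,0,0],[0,0,0]],[0.0,[0.048,0,0],[0,0,0]],[0.0,[0.06,0,0],[0,0,0]]])

```text
time: 8.02
tool_pos: [0.5491, -0.1792, 0.2644]
ee_rot: [3.141, 0.0, 1.491]
wrist_force: [0.2, -2.4, 1.1]
width: 0.0007
finger_force: 0.6
```

Emit:
drive_tool(series=[[0.0,[0.012,0,0],[0,0,0]],[0.0,[0.024,0,0],[0,0,0]],[0.0,[0.036,0,0],[0,0,0]],[0.0,[0.048,0,0],[0,0,0]],[0.0,[0.056,0,0],[0,0,0]]])

```text
time: 8.65
tool_pos: [0.5536, -0.1233, 0.2642]
ee_rot: [-3.142, 0.0, 1.492]
wrist_force: [0.8, -0.6, 0.3]
width: 0.0006
finger_force: 0.4
```

Emit:
drive_tool(series=[[0.0,[0.008,0,0],[0,0,0]],[0.0,[0.016,0,0],[0,0,0]],[0.0,[0.024,0,0],[0,0,0]],[0.0,[0.024,0,0],[0,0,0]]])

```text
time: 9.15
tool_pos: [0.5554, -0.0995, 0.2641]
ee_rot: [-3.141, -0.0, 1.492]
wrist_force: [1.1, -1.1, -0.4]
width: 0.0004
finger_force: 0.0
```

```bash
python3 -c "
from h import *
go([.544,-.252,.26])
b=imaging.snapshot('side')
cv2.imwrite('pics/c5.png',b[:,:,::-1])"
```

```text
t 9.15 tcp [ 0.5554 -0.0995  0.2641] [-3.1413 -0.0004  1.4922] F [ 1.1302 -1.0715 -0.3914] w 0.0004081538708605801
shift [-0.1529  0.0006  0.0041] turn [-0.0003 -0.0004 -0.0008]
```

View pics/c5.png

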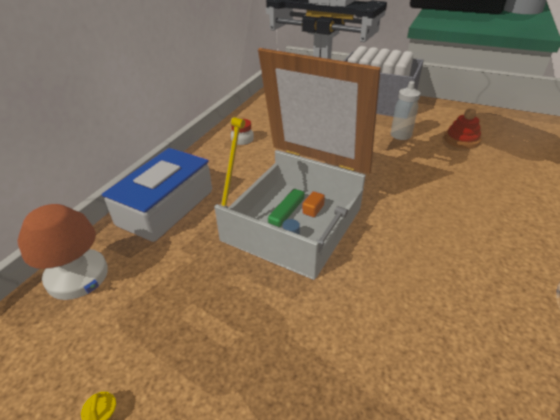

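The lid, with its edge from (263,52) to (377,68), is past upright and leaving the fingers. I'll back off and wait.

Emit:
drive_tool(series=[[0.0,[0,0,0],[0,0,0]],[0.0,[0,0,0],[0,0,0]],[0.0,[-0.01,0,-0.03],[0,0,0]],[0.0,[-0.03,0,-0.08],[0,0,0]],[0.0,[-0.05,0,-0.12],[0,0,0]]])

```text
time: 9.82
tool_pos: [0.5513, -0.1506, 0.3863]
ee_rot: [3.14, 0.0, 1.491]
wrist_force: [1.2, 0.3, -0.2]
width: 0.0006
finger_force: 0.0
```

Emit:
drive_tool(series=[[0.0,[-0.03,0,-0.02],[0,0,0]],[0.0,[-0.03,0,-0.02],[0,0,0]],[0.0,[-0.03,0,-0.02],[0,0,0]],[0.0,[-0.03,0,-0.02],[0,0,0]],[0.0,[-0.03,0,-0.02],[0,0,0]]])

```text
time: 10.45
tool_pos: [0.549, -0.1792, 0.4034]
ee_rot: [-3.14, -0.001, 1.492]
wrist_force: [0.3, -0.3, -0.0]
width: 0.0008
finger_force: 0.0
```

Emit:
drive_tool(series=[[0.0,[0,0,0],[0,0,0]],[0.0,[0,0,0],[0,0,0]],[0.0,[0,0,0],[0,0,0]],[0.0,[0,0,0],[0,0,0]],[0.0,[0,0,0],[0,0,0]]])

```text
time: 11.08
tool_pos: [0.549, -0.18, 0.4043]
ee_rot: [3.142, 0.0, 1.491]
wrist_force: [0.4, 0.7, -0.6]
width: 0.0004
finger_force: 0.0
```

Emit:
drive_tool(series=[[0.0,[0,0,0],[0,0,0]],[0.0,[0,0,0],[0,0,0]],[0.0,[0,0,0],[0,0,0]],[0.0,[0,0,0],[0,0,0]],[0.0,[0,0,0],[0,0,0]]])

```text
time: 11.7
tool_pos: [0.549, -0.18, 0.4042]
ee_rot: [3.142, 0.0, 1.491]
wrist_force: [0.4, 0.1, -0.3]
width: 0.0007
finger_force: 0.0
```

Emit:
drive_tool(series=[[0.0,[0,0,0],[0,0,0]],[0.0,[0,0,0],[0,0,0]],[0.0,[0,0,0],[0,0,0]],[0.0,[0,0,0],[0,0,0]],[0.0,[0,0,0],[0,0,0]]])

```text
time: 12.32
tool_pos: [0.549, -0.18, 0.4042]
ee_rot: [3.142, 0.0, 1.491]
wrist_force: [0.0, -0.2, 0.2]
width: 0.0007
finger_force: 0.0
```

```bash
python3 -c "
from h import *
go([.544,-.252,.26])
a=imaging.snapshot('side').astype(int)
for _ in range(6): b=imaging.snapshot('side')
print('moving px',(abs(b-a).max(2)>25).sum())
cv2.imwrite('pics/c6.png',b[:,:,::-1])"
```

```text
t 12.325 tcp [ 0.549  -0.18    0.4042] [3.1415 0.0001 1.4913] F [ 0.0124 -0.153   0.2031] w 0.0006587974587993393
shift [-0.0721  0.0007  0.1442] turn [ 0.0001  0.0001 -0.0017]
moving px 0
```

View pics/c6.png

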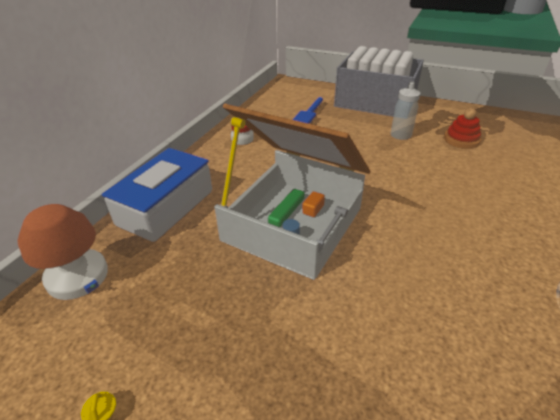

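The lid, with its edge from (228,108) to (367,169), rests still on the yellow knob at (238,123). The grey stay is folded at (340,212) and the arm is clear, so I'm handing in.

```bash
python3 -c "
from bench import robot
print(robot.close_job())"
```

```text
the job is handed in; nothing more can be done
None
```

I handed the job in at about 12.7 s, and the result wasn't reported back: the yellow stay is up at its stop (about 1.13 rad), the lid rests still on it half open, the grey stay is folded down, and the arm touches nothing.

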